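# Close and bolt down the cover of a shielded test enclosure

## Task

Push the hinged cover of the grey test housing fully shut, then tighten its four wing screws clockwise in crisscross order over two passes: first turn each until its white pointer stands in the yellow band, taking one diagonal pair before the other pair, and only when all four are there turn each on to its stop at the green mark, again one diagonal pair before the other. Do not turn the screws while the cover is open, and leave the other things on the bench where they are.

Things in the scene. Friction and masses are not known exactly. Their poses are not given: they have to be found in the camera images.
- housing: grey cast instrument housing, an open box 190 x 190 x 70 mm fixed to the bench; origin at the centre of its underside, z up; its own -x side (the front) faces the robot roughly, +y is its left. The cover's hinge line runs along y at x = +100 mm, z = 74 mm
- lid (a joint): the housing's hinged cover, an aluminium plate 180 x 180 x 8 mm with four wing screws; angle in rad, 0 = lying shut on the housing, growing as its front edge rises (starts 0.35 to 0.75). The hinge is stiff: the cover stays where it is left, and goes down under about 2 to 3 N on the tab; its upper face lies 78 mm above the bench when shut
- lid_tab (a point): middle of the upper face of the black pull tab (34 x 40 x 8 mm) at the middle of the cover's front edge, 205 mm from the hinge line; its z axis is the cover's normal, x points to the hinge. Pushing it down shuts the cover
- screw_fl (a joint): turn of the front-left wing screw in rad (its diagonal opposite is br, back-right): grows clockwise seen from above; starts loose at 0 to 0.2, the yellow band covers 0.5 to 1.0 (middle 0.75), the hard stop at the green mark is 1.5. It takes about 0.08 N m to turn and stays where it is left; it does not rise or sink
- screw_fl_grip (a point): grip point on the axis of the front-left wing screw, 34 mm above the cover's upper face: a black wing 50 mm long, 12 mm thick, reaching from 12 to 46 mm above that face over a steel collar of 30 mm diameter. It turns with the wing: x runs along the wing towards its white pointer end, y across its thickness, z up the axis. The screws stand on a square of 132 mm side
- screw_br (a joint): turn of the back-right wing screw in rad (its diagonal opposite is fl, front-left): grows clockwise seen from above; starts loose at 0 to 0.2, the yellow band covers 0.5 to 1.0 (middle 0.75), the hard stop at the green mark is 1.5. It takes about 0.08 N m to turn and stays where it is left; it does not rise or sink
- screw_br_grip (a point): grip point on the axis of the back-right wing screw, 34 mm above the cover's upper face: a black wing 50 mm long, 12 mm thick, reaching from 12 to 46 mm above that face over a steel collar of 30 mm diameter. It turns with the wing: x runs along the wing towards its white pointer end, y across its thickness, z up the axis. The screws stand on a square of 132 mm side
- screw_fr (a joint): turn of the front-right wing screw in rad (its diagonal opposite is bl, back-left): grows clockwise seen from above; starts loose at 0 to 0.2, the yellow band covers 0.5 to 1.0 (middle 0.75), the hard stop at the green mark is 1.5. It takes about 0.08 N m to turn and stays where it is left; it does not rise or sink
- screw_fr_grip (a point): grip point on the axis of the front-right wing screw, 34 mm above the cover's upper face: a black wing 50 mm long, 12 mm thick, reaching from 12 to 46 mm above that face over a steel collar of 30 mm diameter. It turns with the wing: x runs along the wing towards its white pointer end, y across its thickness, z up the axis. The screws stand on a square of 132 mm side
- screw_bl (a joint): turn of the back-left wing screw in rad (its diagonal opposite is fr, front-right): grows clockwise seen from above; starts loose at 0 to 0.2, the yellow band covers 0.5 to 1.0 (middle 0.75), the hard stop at the green mark is 1.5. It takes about 0.08 N m to turn and stays where it is left; it does not rise or sink
- screw_bl_grip (a point): grip point on the axis of the back-left wing screw, 34 mm above the cover's upper face: a black wing 50 mm long, 12 mm thick, reaching from 12 to 46 mm above that face over a steel collar of 30 mm diameter. It turns with the wing: x runs along the wing towards its white pointer end, y across its thickness, z up the axis. The screws stand on a square of 132 mm side
- screwdriver: red-handled screwdriver, 160 mm long, lying beside the housing; origin under its middle; a bystander, leave it alone
- led_board: loose 90 x 90 x 8 mm circuit board with a star of lamps, beside the housing; origin under its middle; a bystander, leave it alone
- multimeter: black hand meter 150 x 75 x 35 mm; origin under its middle; a bystander, leave it alone
- yellow_case: yellow plastic case 120 x 70 x 40 mm; origin under its middle; a bystander, leave it alone
- wire_spool: orange spool, 60 mm diameter, 40 mm high; origin under its middle; a bystander, leave it alone

How it is judged:
On the way, in this order (a step that is already met when the one before it is completed fails the run):
1. the cover is shut with all four screws still loose (value of joint lid below 0.04 rad and value of joint each of screw_fl, screw_br, screw_fr, screw_bl below 0.35 rad), for 0.2 s.
2. first pass: one diagonal pair is in the yellow band, the other pair still loose (((value of joint lid below 0.04 rad and value of joint screw_fl between 0.42 and 1.1 rad and value of joint screw_br between 0.42 and 1.1 rad and value of joint each of screw_fr, screw_bl below 0.35 rad) or (value of joint lid below 0.04 rad and value of joint screw_fr between 0.42 and 1.1 rad and value of joint screw_bl between 0.42 and 1.1 rad and value of joint each of screw_fl, screw_br below 0.35 rad))), for 0.2 s.
3. first pass done: all four screws are in the yellow band (value of joint lid below 0.04 rad and value of joint screw_fl between 0.42 and 1.1 rad and value of joint screw_br between 0.42 and 1.1 rad and value of joint screw_fr between 0.42 and 1.1 rad and value of joint screw_bl between 0.42 and 1.1 rad), for 0.2 s.
4. second pass: one diagonal pair is on its stop, the other pair still in the yellow band (((value of joint lid below 0.04 rad and value of joint each of screw_fl, screw_br above 1.38 rad and value of joint screw_fr between 0.42 and 1.1 rad and value of joint screw_bl between 0.42 and 1.1 rad) or (value of joint lid below 0.04 rad and value of joint each of screw_fr, screw_bl above 1.38 rad and value of joint screw_fl between 0.42 and 1.1 rad and value of joint screw_br between 0.42 and 1.1 rad))), for 0.2 s.
5. second pass done: all four screws are on their stops (value of joint lid below 0.04 rad and value of joint each of screw_fl, screw_br, screw_fr, screw_bl above 1.38 rad), for 0.2 s.
At the end, for the whole second after the job is handed in: the cover is shut (within 0.04 rad), every wing screw is on its stop (joint above 1.38 of 1.5 rad), and the bystanders lie still, each within 30 mm of its start (all of step 5 and linear speed of each of screwdriver, led_board, multimeter, yellow_case, wire_spool below 0.02 m/s); the robot touches nothing.
It fails at once if a screw is tightened while the cover is open (value of joint lid above 0.1 rad and value of joint any of screw_fl, screw_br, screw_fr, screw_bl above 0.35 rad).
It fails at once if a screw is turned far past the yellow band while another is still loose (value of joint any of screw_fl, screw_br, screw_fr, screw_bl above 1.2 rad and value of joint any of screw_fl, screw_br, screw_fr, screw_bl below 0.35 rad).
It fails at once if a bystander is moved more than 30 mm (distance of any of screwdriver, led_board, multimeter, yellow_case, wire_spool from where it was at the start of the episode above 0.03 m).
It also fails if it takes over 72 s, if anything falls off the work surface, if the arm or the gripper's body presses on something with over 40 N, if the wrist force passes 120 N, or if a joint passes its speed limit or range.

## Robot

A 7-joint arm with a two-finger parallel gripper is mounted at the origin on the work surface. World frame = base frame: x ahead of the robot, y to its left, z up, the work surface at z = 0. Lengths are in m, angles in rad, forces in N, time in s.
With the tool pointing down it reaches from about 0.4 to 0.9 m from the base axis. Payload 5.6 kg.
Tool frame: the origin (TCP) lies midway between the tips of the shut fingers; the grasp point (between the pads) lies 19 mm behind it; y points along the fingers, z is the direction in which the jaws open and shut, and the axes are right-handed (so a half turn about y gives the same grasp; the last joint's range is limited). The gripper opens to 92 mm and grips with 3 to 60 N. Pads are 20 mm wide; open, the fingers measure 128 mm over their backs; the gripper's body (75 mm by 189 mm) begins 69 mm behind the grasp point.
Start: joints at [-1.353, 0.468, -0.012, 1.603, 0.006, 1.071, -0.056], TCP at [0.168, 0.628, 0.184] pointing down, gripper open.
Joint ranges: [-2.53, 2.53], [-0.31, 2.02], [-1.57, 1.55], [0.28, 2.44], [-1.29, 4.43], [0.15, 1.84], [-2.92, 2.92]. Speed limits (rad/s): [2.57, 2.57, 3.14, 3.14, 3.14, 3.14, 3.14].

## Interface

Orientations are given as a 3x3 rotation matrix whose columns are the frame's x, y, z axes.
In Python, from station import env, effector, solver, viewer, workorder, search_frame, tip_of gives the robot as it stands. Calls block until the motion is done:
- env.reach(position, orientation): joint-space move of the TCP to a pose.
- env.movel(position, frame=None, rate=0.15): straight line of the TCP; frame=None keeps the orientation; rate is the mean speed in m/s.
- env.goto_joints(angles): joint-space move.
- effector.release() and effector.grasp(squeeze=None): open the fingers fully, or close them until they stop; squeeze is the grip in N (None keeps the last).
- env.pause(seconds).
- solver.inverse_kinematics(position, orientation): joint angles nearest the present ones, or None.
- env.sense(): the state.
- viewer.read_camera(name): name is "side" or "top"; returns (picture, depth): 400x640x3 uint8, red, green, blue; 400x640 float32, m along the optical axis (not along the pixel's ray), 0 where there is no reading.
- viewer.camera_info(name): a dict with "intrinsics" (3x3 intrinsics, pixels), "eye" and "rotation" of the camera in the world. Camera axes: x right, y up, looking along -z (the intrinsics and any distortion apply to the point x, -y, -z); pixel columns grow to the right and rows downward; lengths in m; the calibration is good to about 2 mm. A picture is of the moment at which its call begins. camera_info takes no time and is no camera call.
A pose or a line that the arm cannot do raises env.PlanningError and nothing moves.
- workorder.finish_job(): hands the job in, once; it reports no verdict.
Trained networks look in the newest picture that a camera, given by its name, has taken for a name from the list of things; names that differ only in an ending like _2 or _b are one class to them, and where a whole thing is asked for, a point or a joint stands for the part that bears it (a point fixed in the world has none). Each returns a list of dicts, best first, with "score" (0 to 1); they miss things now and then, are a little off and sometimes report something else, mostly with a low value. They report only what shows in the picture. A call takes as long as a camera call.
- search_frame(camera, name): "at" ([x, y, z] in m, in world coordinates, good to about 4 mm: the middle of the surface that is visible of it).
- tip_of(camera, name): "at" ([x, y, z] in m, in world coordinates, good to about 4 mm: a listed point, or the origin of a listed thing).
The state is a dict: "t": time; "joint_positions": joint angles; "joint_velocities": joint speeds; "tau": joint torques, N m; "ee_pos": TCP position; "tcp_rot": TCP orientation; "wrist_force": force on the tool from outside, world axes, zero at the start; "moment": the same for the moment, N m; "gripper_width": finger opening in m.
Only numpy, scipy, OpenCV 4.12 (cv2) and the standard library are available. Lean on these libraries where they do the work, as an engineer would, in place of code of your own. Each camera call takes 0.05 s, during which the arm holds its last target.

## Working session

There is one attempt and no reset: what is moved stays moved. The work goes in short steps, each a Python script; the robot and the scene stay as the last script left them, time stands still between calls to the robot, and variables do not carry over. Pictures are saved under pics/ and viewed, and the job is handed in when it is done.

```bash
ls; mkdir -p pics; python3 - <<'E'
from station import env, effector, solver, viewer, workorder, search_frame, tip_of
import cv2,numpy as np
s=env.sense();print(s['t'],s['ee_pos'],s['tcp_rot'],s['gripper_width'])
for c in("side","top"):
    p,d=viewer.read_camera(c);cv2.imwrite(f"pics/a_{c}.png",p[:,:,::-1]);np.save(f"a_{c}.npy",d)
    i=viewer.camera_info(c);print(c,i)
    for n in["housing","lid_tab","screw_fl_grip","screw_br_grip","screw_fr_grip","screw_bl_grip"]:
        print(n,[(r['score'],np.round(r['at'],3)) for r in tip_of(c,n)])
print(env.sense()['t'])
E
```

```text
pics
0.0 [0.16753544 0.62737846 0.18305116] [[ 9.66171734e-01 -2.97222573e-04  2.57899384e-01]
 [-2.57899511e-01 -1.70055265e-03  9.66170249e-01]
 [ 1.51403873e-04 -9.99998510e-01 -1.71967946e-03]] 0.0920785408576302
side {'intrinsics': array([[396.32588504,   0.        , 319.34205852],
       [  0.        , 396.32588504, 204.45071089],
       [  0.        ,   0.        ,   1.        ]]), 'eye': array([ 0.53245959, -0.98664647,  0.99016514]), 'rotation': array([[ 0.99981601,  0.0110986 , -0.01564483],
       [-0.01903481,  0.67482513, -0.73773214],
       [ 0.00236973,  0.73789421,  0.67491224]])}
housing [(0.83, array([0.546, 0.037, 0.003]))]
lid_tab [(0.77, array([0.453, 0.041, 0.154]))]
screw_fl_grip [(0.58, array([0.51 , 0.106, 0.168]))]
screw_br_grip [(0.45, array([ 0.625, -0.04 ,  0.123]))]
screw_fr_grip [(0.72, array([ 0.499, -0.027,  0.172]))]
screw_bl_grip [(0.57, array([0.627, 0.098, 0.12 ]))]
top {'intrinsics': array([[458.63764413,   0.        , 323.9541977 ],
       [  0.        , 458.63764413, 202.02348549],
       [  0.        ,   0.        ,   1.        ]]), 'eye': array([ 0.33148254, -0.02130434,  1.26581212]), 'rotation': array([[ 0.01575438,  0.98352725, -0.18007204],
       [-0.99975232,  0.01832621,  0.01262745],
       [ 0.01571948,  0.1798285 ,  0.98357237]])}
housing [(0.73, array([ 0.541,  0.039, -0.001]))]
lid_tab [(0.68, array([0.454, 0.044, 0.156]))]
screw_fl_grip [(0.79, array([0.507, 0.108, 0.172]))]
screw_br_grip [(0.54, array([ 0.622, -0.038,  0.125]))]
screw_fr_grip [(0.68, array([ 0.499, -0.027,  0.172]))]
screw_bl_grip [(0.77, array([0.631, 0.092, 0.122]))]
0.7
```

View pics/a_side.png

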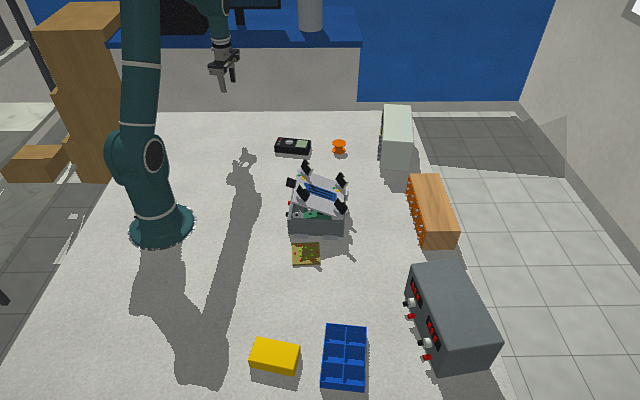

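View pics/a_top.png

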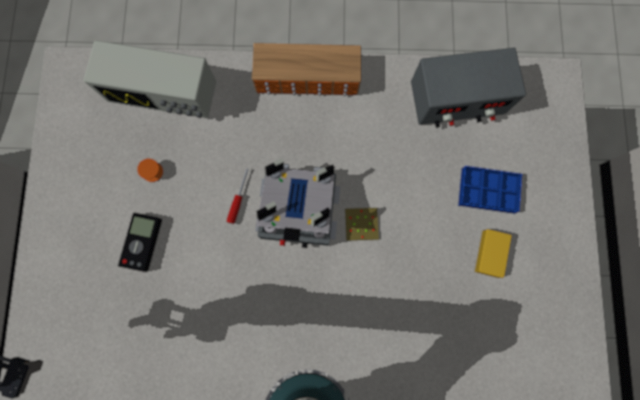

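The side view shows the cover ajar, with its black tab at px (291,182) and the board in front at (306,254). In the top view the tab is at (291,235), the wings are at (272,170), (323,171), (267,213) and (322,214), and the screwdriver is at (238,195) to the left. The networks give a lid angle of about 0.385 and a yaw of about -0.05. Next I close the fingers and push the tab down along its arc.

```bash
cat > h.py <<'E'
from station import env, effector, solver, viewer, workorder, search_frame, tip_of
import cv2,numpy as np
def R(a): # jaw (tool z) direction at world angle a, pointing down
    z=np.array([np.cos(a),np.sin(a),0]);y=np.array([0,0,-1.]);return np.column_stack([np.cross(y,z),y,z])
def snap(n):
    for c in("side","top"):
        p,d=viewer.read_camera(c);cv2.imwrite(f"pics/{n}_{c}.png",p[:,:,::-1]);np.save(f"{n}_{c}.npy",d)
def crop(n,c,x0,y0,x1,y1,s):
    p=cv2.imread(f"pics/{n}_{c}.png")[y0:y1,x0:x1];cv2.imwrite(f"pics/{n}_{c}_crop.png",cv2.resize(p,None,fx=s,fy=s,interpolation=cv2.INTER_CUBIC))
def st(): 
    s=env.sense();print(round(s['t'],2),np.round(s['ee_pos'],4),'F',np.round(s['wrist_force'],1),'M',np.round(s['moment'],2),'w',round(s['gripper_width'],4),'q7',round(s['joint_positions'][6],2));return s
E
python3 - <<'E'
from h import *
effector.grasp(squeeze=20); st()
Rr=R(np.pi/2-0.05)
env.reach([0.44,0.042,0.26],Rr); st()
hx=0.643
for th in (0.45,0.3,0.15,0.03):
    x=hx-0.205*np.cos(th); z=0.074+0.205*np.sin(th)+0.004
    env.movel([x,0.043,z],Rr,rate=0.12); s=st()
z0=z
for k in range(8):
    if s['wrist_force'][2]>15: break
    z0-=0.002; env.movel([hx-0.205,0.043,z0],Rr,rate=0.05); s=st()
env.movel([hx-0.205,0.043,0.2],Rr,rate=0.25)
env.reach([0.40,0.3,0.25],Rr); st()
snap('b'); crop('b','top',240,145,360,255,6); crop('b','side',270,150,370,250,6)
for c in("side","top"):
    for n in["housing","lid_tab","screw_fl_grip","screw_br_grip","screw_fr_grip","screw_bl_grip"]:
        print(c,n,[(r['score'],np.round(r['at'],3)) for r in tip_of(c,n)])
E
```

```text
2.05 [0.1677 0.628  0.184 ] F [-0.2  0.  -0.7] M [0.01 0.01 0.02] w 0.0007 q7 -0.06
4.37 [0.4401 0.0428 0.2599] F [-0.7 -0.1  0.5] M [ 0.08 -0.02 -0.04] w 0.0003 q7 1.36
5.31 [0.4588 0.0431 0.1677] F [-0.1 -0.   0.2] M [ 0.01 -0.   -0.03] w 0.0003 q7 1.47
5.72 [0.4474 0.043  0.139 ] F [ 0.8  0.3 -0.1] M [ 0.04 -0.01 -0.03] w 0.0004 q7 1.49
6.12 [0.4408 0.0429 0.1091] F [ 0.4 -0.1  0.3] M [0.01 0.01 0.05] w 0.0002 q7 1.53
6.48 [0.4384 0.0428 0.0845] F [ 0.1 -0.3  0.1] M [-0.01 -0.01  0.04] w 0.0005 q7 1.56
6.73 [0.4388 0.043  0.0827] F [ 0.4 -0.2 -0.1] M [ 0.01 -0.15  0.  ] w 0.0004 q7 1.57
6.98 [0.4383 0.0431 0.0803] F [-0.1  0.1  1.2] M [ 0.06 -0.22  0.05] w 0.0002 q7 1.57
7.23 [0.4378 0.043  0.078 ] F [0.5 0.2 0.5] M [ 0.04 -0.08 -0.04] w 0.0004 q7 1.57
7.48 [0.4377 0.0429 0.0759] F [ 0.3 -0.1 -0.1] M [0.01 0.02 0.04] w 0.0005 q7 1.57
7.73 [0.4378 0.0429 0.074 ] F [0.4 0.1 0.3] M [-0.02 -0.02  0.  ] w 0.0002 q7 1.58
7.98 [0.4379 0.043  0.072 ] F [ 0.3  0.4 -0.2] M [ 0.01 -0.02 -0.02] w 0.0006 q7 1.58
8.23 [0.438 0.043 0.07 ] F [-0.1  0.3 -0.6] M [ 0.03 -0.01 -0.04] w 0.0007 q7 1.58
[... 303 characters left out ...]
y([0.487, 0.109, 0.124]))]
side screw_br_grip [(0.62, array([ 0.611, -0.038,  0.116]))]
side screw_fr_grip [(0.58, array([ 0.477, -0.024,  0.128]))]
side screw_bl_grip [(0.66, array([0.617, 0.098, 0.116]))]
top housing [(0.65, array([0.64 , 0.448, 0.002])), (0.59, array([0.576, 0.205, 0.001])), (0.55, array([ 0.543,  0.035, -0.004]))]
top lid_tab [(0.74, array([ 0.609, -0.033,  0.117])), (0.66, array([0.442, 0.042, 0.096]))]
top screw_fl_grip [(0.75, array([0.488, 0.111, 0.131])), (0.44, array([0.44 , 0.04 , 0.098]))]
top screw_br_grip [(0.71, array([ 0.612, -0.036,  0.117]))]
top screw_fr_grip [(0.59, array([ 0.473, -0.024,  0.123]))]
top screw_bl_grip [(0.55, array([0.617, 0.095, 0.116]))]
```

View pics/b_top_crop.png

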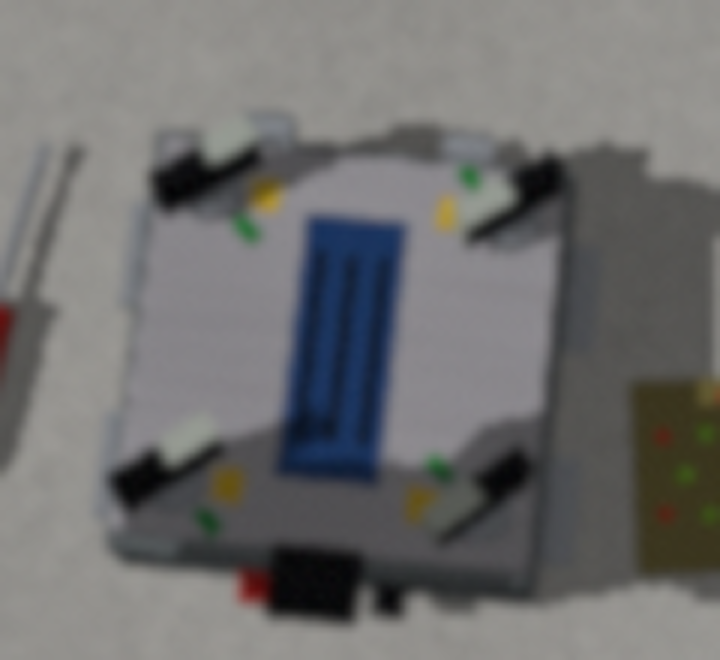

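View pics/b_side_crop.png

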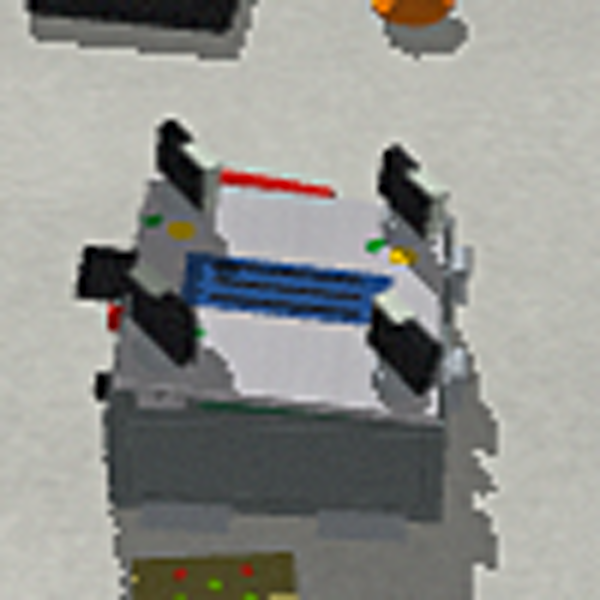

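```bash
cat >> h.py <<'E'
def deproj(d,i,u,v):
    K=i['intrinsics'];z=d[v,u]
    return i['eye']+i['rotation']@np.array([(u-K[0,2])/K[0,0]*z,-(v-K[1,2])/K[1,1]*z,-z])
def cloud(d,i):
    K=i['intrinsics'];v,u=np.indices(d.shape);z=d
    P=np.stack([(u-K[0,2])/K[0,0]*z,-(v-K[1,2])/K[1,1]*z,-z],-1);return P@i['rotation'].T+i['eye']
E
python3 - <<'E'
from h import *
d=np.load('b_top.npy');i=viewer.camera_info('top');P=cloud(d,i)
print(np.round(P[236:250:2,282:304:2],3)[...,[0,2]].tolist())
for u,v in[(293,190),(293,200),(293,210),(293,220),(305,225),(270,205),(320,190)]: print(u,v,np.round(P[v,u],4))
m=np.zeros(d.shape,bool);m[182:226,268:325]=1
Q=P[m];Q=Q[(Q[:,2]<0.11)&(Q[:,2]>.06)]
A=np.c_[Q[:,:2],np.ones(len(Q))];w=np.ones(len(Q),bool)
for _ in range(8):
    c=np.linalg.lstsq(A[w],Q[w,2],rcond=None)[0];r=Q[:,2]-A@c;w=abs(r)<.003
print(c,w.sum(),'z at hinge/tab',c@[.643,.04,1],c@[.438,.04,1])
E
```

```text
[[[0.456, 0.09], [0.456, 0.093], [0.455, 0.098], [0.456, 0.093], [0.456, 0.096], [0.456, 0.099], [0.456, 0.096], [0.457, 0.086], [0.457, 0.092], [0.456, 0.097], [0.456, 0.099]], [[0.453, 0.069], [0.453, 0.069], [0.45, 0.099], [0.451, 0.096], [0.451, 0.093], [0.451, 0.096], [0.451, 0.093], [0.451, 0.096], [0.451, 0.095], [0.454, 0.067], [0.451, 0.095]], [[0.45, 0.047], [0.445, 0.095], [0.445, 0.097], [0.445, 0.096], [0.446, 0.094], [0.446, 0.092], [0.445, 0.1], [0.446, 0.094], [0.446, 0.092], [0.449, 0.069], [0.448, 0.072]], [[0.445, 0.043], [0.44, 0.096], [0.44, 0.099], [0.441, 0.093], [0.44, 0.097], [0.441, 0.094], [0.44, 0.098], [0.441, 0.095], [0.441, 0.095], [0.446, 0.04], [0.446, 0.041]], [[0.44, 0.035], [0.435, 0.097], [0.435, 0.097], [0.435, 0.098], [0.435, 0.099], [0.435, 0.098], [0.436, 0.095], [0.436, 0.094], [0.436, 0.093], [0.444, 0.004], [0.441, 0.037]], [[0.438, -0.005], [0.43, 0.1], [0.43, 0.101], [0.43, 0.094], [0.43, 0.102], [0.43, 0.099], [0.43, 0.1], [0.43, 0.101], [0.431, 0.097], [0.439, 0.002], [0.436, 0.036]], [[0.432, 0.001], [0.425, 0.093], [0.425, 0.094], [0.425, 0.1], [0.425, 0.099], [0.425, 0.096], [0.425, 0.102], [0.425, 0.095], [0.425, 0.099], [0.433, -0.001], [0.433, 0.003]]]
293 190 [0.5779 0.0453 0.0867]
293 200 [0.5513 0.0446 0.0862]
293 210 [0.5242 0.0436 0.0898]
293 220 [0.4976 0.0427 0.093 ]
305 225 [0.4851 0.0115 0.0936]
270 205 [0.5368 0.104  0.087 ]
320 190 [ 0.5792 -0.0256  0.087 ]
[-0.09843696  0.00748652  0.14036226] 1929 z at hinge/tab 0.0773667544322861 0.09754633066156398
```

The top view shows the fl, bl, fr and br wings with their white ends turned inward, and the tab at about (292,242). Depth puts the cover at about 0.10 rad, so it is not fully shut. I'll press again and take pictures during contact.

```bash
python3 - <<'E'
from h import *
Rr=R(np.pi/2-0.05)
env.reach([0.438,0.043,0.13],Rr); s=st()
for z in (0.10,0.09,0.08):
    env.movel([0.438,0.043,z],Rr,rate=0.06); s=st()
snap('c'); crop('c','side',270,150,370,250,6);crop('c','top',240,145,360,255,6)
E
```

```text
11.99 [0.4386 0.0442 0.1304] F [-0.2 -0.3  0.3] M [-0.   -0.02  0.02] w 0.0007 q7 1.51
12.64 [0.438  0.0428 0.0998] F [-0.8  0.2 -0. ] M [ 0.02 -0.05 -0.01] w 0.0004 q7 1.56
12.96 [0.4377 0.0429 0.0897] F [0.4 0.7 0. ] M [ 0.04 -0.03 -0.03] w 0.0003 q7 1.57
13.28 [0.4376 0.0429 0.0796] F [ 0.2 -0.   0.5] M [ 0.    0.01 -0.  ] w 0.0007 q7 1.59
```

View pics/c_side_crop.png

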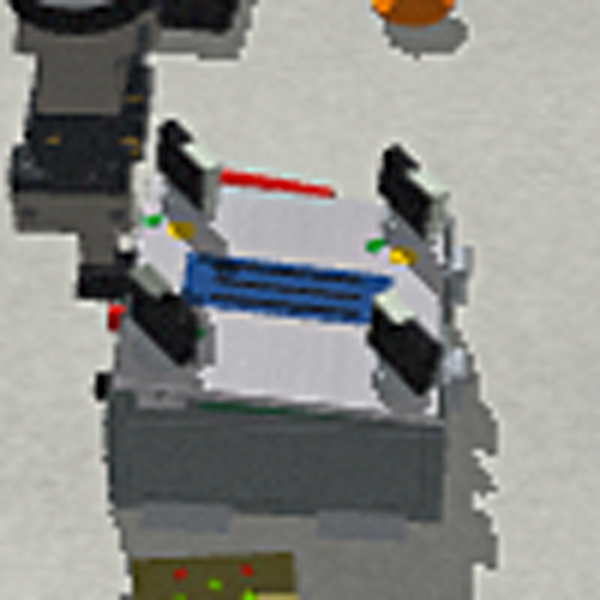

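View pics/c_top_crop.png

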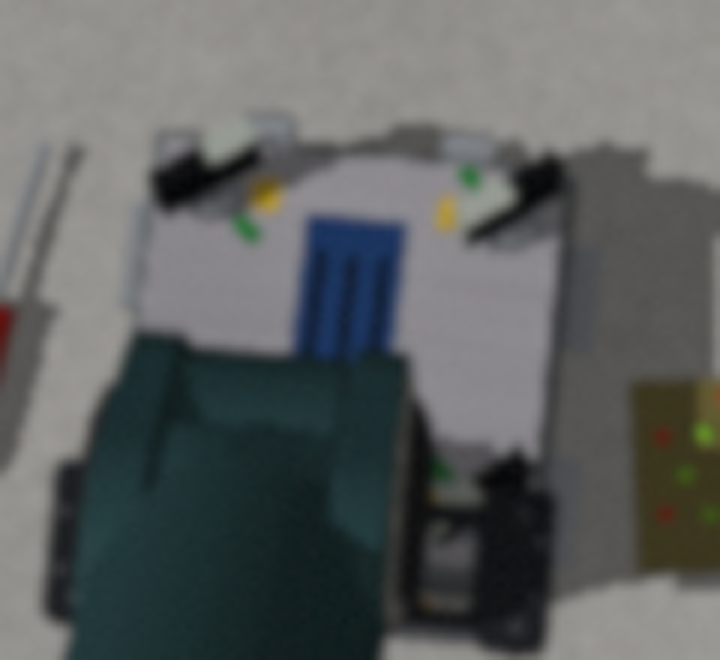

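```bash
python3 - <<'E'
from h import *
for c,b in(('side',(180,205,282,296)),):
    d=np.load(f'c_{c}.npy');P=cloud(d,viewer.camera_info(c))
    for v in range(182,202,1):
        print(v,[tuple(np.round(P[v,u],3)) for u in (282,284,286,288,290,292,294)])
E
```

```text
182 [(np.float64(0.438), np.float64(-0.048), np.float64(0.226)), (np.float64(0.445), np.float64(-0.053), np.float64(0.23)), (np.float64(0.451), np.float64(-0.05), np.float64(0.227)), (np.float64(0.457), np.float64(-0.053), np.float64(0.229)), (np.float64(0.463), np.float64(-0.055), np.float64(0.231)), (np.float64(0.45), np.float64(0.231), np.float64(-0.002)), (np.float64(0.465), np.float64(0.114), np.float64(0.093))]
183 [(np.float64(0.438), np.float64(-0.051), np.float64(0.224)), (np.float64(0.444), np.float64(-0.047), np.float64(0.221)), (np.float64(0.45), np.float64(-0.047), np.float64(0.221)), (np.float64(0.457), np.float64(-0.052), np.float64(0.225)), (np.float64(0.463), np.float64(-0.049), np.float64(0.222)), (np.float64(0.45), np.float64(0.227), np.float64(-0.003)), (np.float64(0.465), np.float64(0.113), np.float64(0.09))]
184 [(np.float64(0.438), np.float64(-0.044), np.float64(0.214)), (np.float64(0.444), np.float64(-0.046), np.float64(0.216)), (np.float64(0.45), np.float64(-0.043), np.float64(0.214)), (np.float64(0.456), np.float64(-0.045), np.float64(0.215)), (np.float64(0.
[... 6594 characters left out ...]
31), np.float64(0.126), np.float64(-0.003)), (np.float64(0.438), np.float64(0.123), np.float64(-0.0)), (np.float64(0.453), np.float64(0.027), np.float64(0.085)), (np.float64(0.463), np.float64(-0.011), np.float64(0.118)), (np.float64(0.47), np.float64(-0.02), np.float64(0.127))]
201 [(np.float64(0.416), np.float64(0.121), np.float64(-0.004)), (np.float64(0.423), np.float64(0.12), np.float64(-0.003)), (np.float64(0.431), np.float64(0.122), np.float64(-0.004)), (np.float64(0.442), np.float64(0.074), np.float64(0.038)), (np.float64(0.449), np.float64(0.079), np.float64(0.034)), (np.float64(0.463), np.float64(-0.015), np.float64(0.118)), (np.float64(0.47), np.float64(-0.019), np.float64(0.121))]
```

The side depth shows the fingertips at z≈0.111 while the reported TCP is 0.080. The first press agrees: the tab stopped at 0.0975 with the TCP at 0.068. So the real tips sit about 30 mm higher than reported, and I'll compensate and carry on pressing.

```bash
python3 - <<'E'
from h import *
Rr=R(np.pi/2-0.05)
env.movel([0.438,0.043,0.066],Rr,rate=0.1); s=st()
z=0.066
while z>0.040 and s['wrist_force'][2]<12:
    z-=0.003; env.movel([0.438,0.043,z],Rr,rate=0.05); s=st()
env.pause(0.2);st()
env.movel([0.438,0.043,0.12],Rr,rate=0.25)
env.reach([0.40,0.25,0.2],Rr); st()
effector.release()
snap('d'); crop('d','top',240,145,360,255,6)
for c in("side","top"):
    for n in["lid_tab","screw_fl_grip","screw_br_grip","screw_fr_grip","screw_bl_grip"]:
        print(c,n,[(r['score'],np.round(r['at'],3)) for r in tip_of(c,n)])
d=np.load('d_top.npy');i=viewer.camera_info('top');P=cloud(d,i)
m=np.zeros(d.shape,bool);m[182:226,268:325]=1
Q=P[m];Q=Q[(Q[:,2]<0.10)&(Q[:,2]>.06)]
A=np.c_[Q[:,:2],np.ones(len(Q))];w=np.ones(len(Q),bool)
for _ in range(8):
    c=np.linalg.lstsq(A[w],Q[w,2],rcond=None)[0];r=Q[:,2]-A@c;w=abs(r)<.003
print(c,w.sum(),'z at hinge/tab',c@[.643,.04,1],c@[.438,.04,1])
E
```

```text
13.67 [0.4376 0.0428 0.0658] F [-0.3 -0.4  0.7] M [ 0.   -0.01  0.01] w 0.0008 q7 1.61
13.92 [0.4381 0.043  0.0631] F [-0.8  0.2 -0.7] M [ 0.04 -0.01  0.06] w 0.0006 q7 1.62
14.17 [0.4379 0.043  0.0599] F [-0.7 -0.1 -0.5] M [0.02 0.04 0.02] w 0.0004 q7 1.63
14.42 [0.4379 0.043  0.0568] F [ 0.4 -0.1 -0.2] M [ 0.05 -0.04  0.  ] w 0.0004 q7 1.63
14.67 [0.4379 0.0429 0.0538] F [-0.4 -0.4  0.6] M [ 0.06 -0.01 -0.03] w 0.0004 q7 1.64
14.92 [0.4379 0.043  0.0508] F [ 0.1 -0.6  1.3] M [ 0.02 -0.    0.02] w 0.0002 q7 1.64
15.17 [0.4379 0.043  0.0478] F [ 0.4 -0.8  0.4] M [-0.02 -0.02 -0.04] w 0.0004 q7 1.65
15.42 [0.438  0.0431 0.0475] F [-10.9  -0.9  40.3] M [-0.41  2.66  0.03] w 0.0 q7 1.65
15.62 [0.4381 0.0431 0.0475] F [-10.   -2.1  39.1] M [-0.49  2.58 -0.02] w 0.0006 q7 1.65
16.97 [0.3998 0.2484 0.1988] F [ 0.6 -0.9  0.8] M [ 0.03 -0.02  0.07] w 0.0001 q7 0.99
side lid_tab [(0.56, array([0.44 , 0.045, 0.076]))]
side screw_fl_grip [(0.65, array([0.485, 0.108, 0.108]))]
side screw_br_grip [(0.58, array([ 0.608, -0.037,  0.113]))]
side screw_fr_grip [(0.69, array([ 0.474, -0.025,  0.111]))]
side screw_bl_grip [(0.63, array([0.613, 0.099, 0.114]))]
top lid_tab [(0.59, array([0.443, 0.044, 0.078]))]
top screw_fl_grip [(0.46, array([0.482, 0.109, 0.114]))]
top screw_br_grip [(0.68, array([ 0.606, -0.033,  0.117]))]
top screw_fr_grip [(0.69, array([ 0.426, -0.496,  0.   ])), (0.62, array([ 0.468, -0.025,  0.112]))]
top screw_bl_grip [(0.55, array([ 0.47 , -0.025,  0.111])), (0.5, array([0.614, 0.097, 0.114]))]
[-0.00148693  0.00192256  0.07827606] 1907 z at hinge/tab 0.0773968713395618 0.07770169149815048
```

View pics/d_top_crop.png

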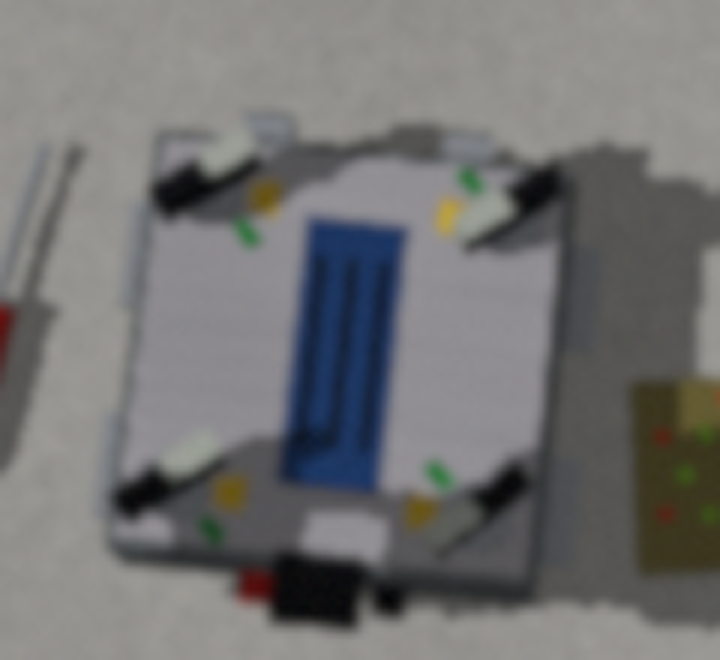

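The cover is shut: the plate fit shows 0.078 at both hinge and tab, and the press reached 40 N. In the top crop the wings are at about (205,170), (510,205), (165,470) and (480,505). Next I measure the yaw and the wing angles from the depth.

```bash
cat >> h.py <<'E'
from scipy.spatial import cKDTree
C0=np.array([.5438,.0366])
def wings(n,yaw,C0=C0,show=True):
    out={}
    Ry=np.array([[np.cos(yaw),-np.sin(yaw)],[np.sin(yaw),np.cos(yaw)]])
    for k,o in dict(fl=(-1,1),br=(1,-1),fr=(-1,-1),bl=(1,1)).items():
        c=C0+Ry@(0.066*np.array(o)); res=[]
        for cam in('top','side'):
            P=cloud(np.load(f'{n}_{cam}.npy'),viewer.camera_info(cam))
            Q=P[(np.linalg.norm(P[...,:2]-c,axis=-1)<.04)&(P[...,2]>.098)&(P[...,2]<.14)]
            T=Q[Q[:,2]>.114][:,:2] if cam=='top' else Q[:,:2]
            if len(T)<8: res.append(None);continue
            m=T.mean(0);w,V=np.linalg.eigh(np.cov((T-m).T));a=np.arctan2(V[1,1],V[0,1])
            # fold about pointer: modulo pi, relative to yaw
            res.append((len(T),np.round(m,4),round((a-yaw)%np.pi,3),np.round(np.sqrt(w)*12**.5,3)))
        out[k]=res
        if show: print(k,np.round(c,4),*res,sep='  ')
    return out
E
python3 - <<'E'
from h import *
im=cv2.imread('pics/d_top.png').astype(int);P=cloud(np.load('d_top.npy'),viewer.camera_info('top'))
m=(im[...,0]-im[...,2]>40)&(np.hypot(P[...,0]-.54,P[...,1]-.04)<.06)
K=viewer.camera_info('top');
print(m.sum()); Q=P[m][:,:2];mm=Q.mean(0);w,V=np.linalg.eigh(np.cov((Q-mm).T));print('panel',mm,np.arctan(V[1,1]/V[0,1]),np.sqrt(12*w))
q=P[(abs(P[...,2]-.078)<.006)&(np.hypot(P[...,0]-.544,P[...,1]-.04)<.14)][:,:2]
print('plate',cv2.minAreaRect(q.astype(np.float32)))
wings('d',-.074)
E
```

```text
598
panel [0.5424808  0.03477807] -0.04640906392480146 [0.0393742  0.11254514]
plate ((0.5348814129829407, 0.037077754735946655), (0.1882917732000351, 0.22480101883411407), 84.76333618164062)
fl  [0.4829 0.1073]  (109, array([0.482 , 0.1066]), np.float64(2.256), array([0.013, 0.05 ]))  (80, array([0.4878, 0.1015]), np.float64(2.3), array([0.013, 0.056]))
br  [ 0.6047 -0.0341]  (104, array([ 0.6015, -0.0346]), np.float64(2.218), array([0.013, 0.051]))  (100, array([ 0.6067, -0.0399]), np.float64(2.245), array([0.013, 0.053]))
fr  [ 0.4731 -0.0243]  (104, array([ 0.4706, -0.0238]), np.float64(2.284), array([0.013, 0.05 ]))  (95, array([ 0.4759, -0.0282]), np.float64(2.31), array([0.014, 0.054]))
bl  [0.6145 0.0975]  (110, array([0.6133, 0.0952]), np.float64(2.203), array([0.014, 0.05 ]))  (81, array([0.6187, 0.0908]), np.float64(2.22), array([0.014, 0.053]))
```

The wing tops fit a 131 mm square with centre (0.543, 0.036) and yaw -0.087. The screws stand at turns of about 0.09, 0.13, 0.06 and 0.14, all loose as expected. Next comes the first screw, fl.

```bash
cat >> h.py <<'E'
YAW=-.087; CC=np.array([.543,.0362])
OFF=dict(fl=(-1,1),br=(1,-1),fr=(-1,-1),bl=(1,1))
ZG=0.064; ZU=0.118
def ctr(k):
    Ry=np.array([[np.cos(YAW),-np.sin(YAW)],[np.sin(YAW),np.cos(YAW)]]);return CC+Ry@(.066*np.array(OFF[k]))
def jaw(t): return np.pi/4+YAW-t
def turn(k,t0,ts,wait=0.25):
    c=ctr(k); P=lambda z:[c[0],c[1],z]
    env.reach(P(ZU),R(jaw(t0))); env.movel(P(ZG),R(jaw(t0)),rate=0.2)
    effector.grasp(squeeze=25); st()
    for t in ts:
        env.reach(P(ZG),R(jaw(t))); env.pause(wait); s=st()
        z=s['tcp_rot'][:,2]; print('turn reached',np.round(np.pi/4+YAW-np.arctan2(z[1],z[0]),3))
    effector.release(); env.movel(P(ZU),rate=0.2); st()
E
python3 - <<'E'
from h import *
turn('fl',.087,[.75])
snap('e'); crop('e','side',270,150,370,250,6)
wings('e',YAW,CC)
E
```

```text
21.31 [0.4836 0.1081 0.064 ] F [ 2.8  1.9 -2.9] M [ 0.3  -0.48 -0.08] w 0.0117 q7 0.71
22.14 [0.4834 0.108  0.0641] F [ 4.4  3.3 -5.3] M [ 0.52 -0.97 -0.01] w 0.0119 q7 0.16
turn reached 0.749
23.79 [0.4832 0.1082 0.1183] F [-0.3  0.2  0.2] M [-0.1   0.11 -0.02] w 0.0918 q7 0.08
fl  [0.483  0.1077]  (30, array([0.4809, 0.0882]), np.float64(0.096), array([0.012, 0.015]))  (56, array([0.4871, 0.1003]), np.float64(1.562), array([0.013, 0.061]))
br  [ 0.603  -0.0353]  (105, array([ 0.6015, -0.0348]), np.float64(2.229), array([0.013, 0.052]))  (95, array([ 0.6067, -0.0391]), np.float64(2.24), array([0.014, 0.053]))
fr  [ 0.4715 -0.0238]  (105, array([ 0.4705, -0.0237]), np.float64(2.302), array([0.013, 0.05 ]))  (92, array([ 0.4758, -0.0285]), np.float64(2.312), array([0.014, 0.055]))
bl  [0.6145 0.0962]  (57, array([0.6199, 0.086 ]), np.float64(2.053), array([0.013, 0.029]))  (82, array([0.6191, 0.0898]), np.float64(2.24), array([0.014, 0.054]))
```

View pics/e_side_crop.png

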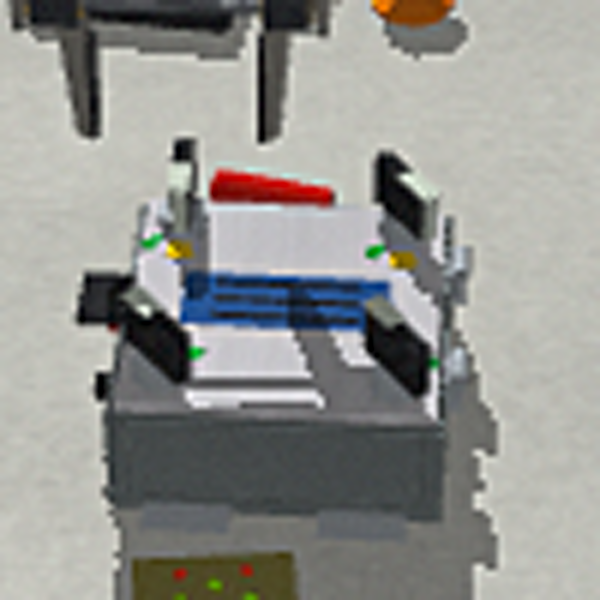

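fl now measures about 0.79, inside the yellow band: its wing at crop px (182,185) points along the housing's y axis. Next are br, then fr.

```bash
python3 - <<'E'
from h import *
turn('br',.125,[.75],.1)
snap('f'); wings('f',YAW,CC)
turn('fr',.06,[.75],.1)
snap('g'); wings('g',YAW,CC); crop('g','side',270,150,370,250,6)
E
```

```text
26.32 [ 0.604  -0.0347  0.0641] F [ 3.9  0.8 -3.2] M [ 0.27 -0.87  0.03] w 0.0118 q7 0.98
26.99 [ 0.6038 -0.0347  0.064 ] F [ 5.   2.8 -5.3] M [ 0.34 -1.17 -0.06] w 0.0121 q7 0.46
turn reached 0.747
28.64 [ 0.6034 -0.0351  0.1186] F [-1.1 -0.4  0.8] M [-0.03  0.06 -0.01] w 0.092 q7 0.41
fl  [0.483  0.1077]  None  (56, array([0.4871, 0.0997]), np.float64(1.57), array([0.013, 0.062]))
br  [ 0.603  -0.0353]  None  (52, array([ 0.606 , -0.0431]), np.float64(1.61), array([0.011, 0.057]))
fr  [ 0.4715 -0.0238]  (105, array([ 0.4705, -0.0237]), np.float64(2.302), array([0.013, 0.051]))  (93, array([ 0.4756, -0.0281]), np.float64(2.327), array([0.013, 0.054]))
bl  [0.6145 0.0962]  None  (71, array([0.62 , 0.088]), np.float64(2.256), array([0.013, 0.052]))
30.93 [ 0.4723 -0.0233  0.0641] F [ 3.9  2.  -3.2] M [ 0.47 -0.72  0.02] w 0.0122 q7 1.03
31.63 [ 0.4723 -0.0233  0.0641] F [ 5.2  2.4 -4.9] M [ 0.55 -1.06 -0.1 ] w 0.0118 q7 0.46
turn reached 0.747
33.28 [ 0.4718 -0.0233  0.1183] F [-0.5  0.1  0.2] M [0.02 0.05 0.01] w 0.0919 q7 0.36
fl  [0.483  0.1077]  (107, array([0.4816, 0.106 ]), np.float64(1.622), array([0.013, 0.051]))  (45, array([0.4865, 0.0953]), np.float64(1.584), array([0.014, 0.059]))
br  [ 0.603  -0.0353]  (47, array([ 0.6043, -0.0375]), np.float64(1.588), array([0.007, 0.046]))  (54, array([ 0.6059, -0.0436]), np.float64(1.605), array([0.011, 0.056]))
fr  [ 0.4715 -0.0238]  None  (68, array([ 0.4761, -0.0293]), np.float64(1.582), array([0.013, 0.06 ]))
bl  [0.6145 0.0962]  (107, array([0.6131, 0.0955]), np.float64(2.232), array([0.014, 0.05 ]))  (82, array([0.6188, 0.0907]), np.float64(2.241), array([0.014, 0.052]))
```

View pics/g_side_crop.png

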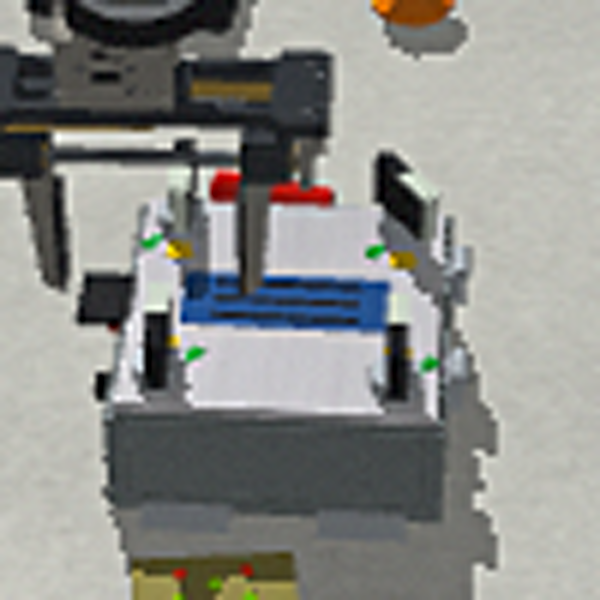

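fl, br and fr all measure about 0.75 (px (182,190), (395,360) and (155,345)), and bl is still loose. Next I turn bl to yellow, hold it there, and take it on to the stop. Then fr goes to its stop, which completes that diagonal.

```bash
python3 - <<'E'
from h import *
turn('bl',.14,[.75,1.53],.35)
turn('fr',.75,[1.53],.1)
snap('i'); wings('i',YAW,CC); crop('i','side',270,150,370,250,6)
E
```

```text
35.76 [0.6153 0.0967 0.064 ] F [ 3.9  1.7 -2.3] M [ 0.17 -0.71  0.  ] w 0.0122 q7 0.77
36.67 [0.6149 0.0966 0.064 ] F [ 4.5  1.5 -3.9] M [ 0.4  -1.06  0.02] w 0.0113 q7 0.26
turn reached 0.749
37.69 [0.6146 0.0967 0.064 ] F [ 4.2  3.3 -3.4] M [ 0.67 -0.83 -0.03] w 0.0117 q7 -0.4
turn reached 1.529
39.34 [0.6149 0.0965 0.1187] F [-0.4 -0.4 -0.3] M [-0.07  0.09  0.03] w 0.0918 q7 -0.44
41.76 [ 0.4723 -0.0239  0.0641] F [ 3.7  0.  -3.4] M [-0.12 -0.65  0.09] w 0.0122 q7 0.49
42.5 [ 0.4719 -0.0237  0.0641] F [ 3.3  0.2 -3.6] M [-0.03 -0.64 -0.03] w 0.0118 q7 -0.12
turn reached 1.528
44.15 [ 0.4718 -0.0233  0.1182] F [ 0.2  0.5 -0.1] M [-0.05  0.16 -0.04] w 0.0921 q7 -0.21
fl  [0.483  0.1077]  (55, array([0.4825, 0.1181]), np.float64(1.736), array([0.012, 0.029]))  (8, array([0.4856, 0.109 ]), np.float64(1.383), array([0.009, 0.051]))
br  [ 0.603  -0.0353]  (47, array([ 0.6016, -0.0467]), np.float64(1.51), array([0.012, 0.027]))  (51, array([ 0.606 , -0.0441]), np.float64(1.601), array([0.011, 0.056]))
fr  [ 0.4715 -0.0238]  None  (106, array([ 0.4765, -0.0271]), np.float64(0.846), array([0.014, 0.054]))
bl  [0.6145 0.0962]  (95, array([0.6125, 0.0955]), np.float64(0.827), array([0.013, 0.051]))  (91, array([0.6182, 0.0915]), np.float64(0.789), array([0.013, 0.054]))
```

View pics/i_side_crop.png

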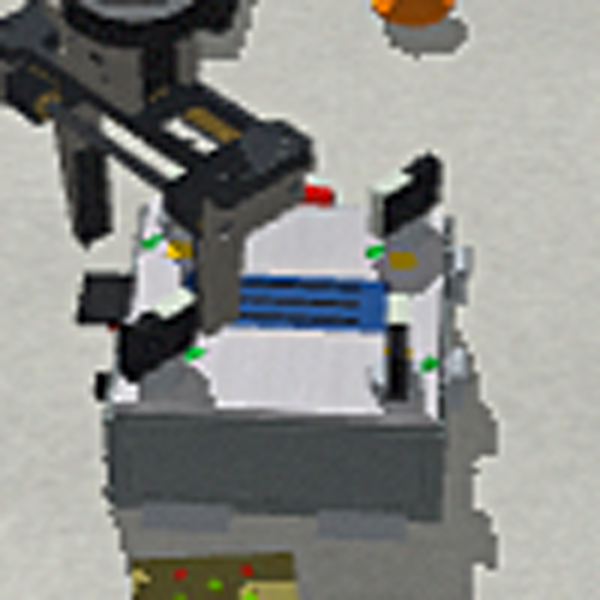

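fr and bl now measure about 1.51 and 1.55, i.e. on their stops, while br is still at about 0.75. fl is mostly hidden in this view, but was at about 0.75 in the previous one. Next are fl and br.

```bash
python3 - <<'E'
from h import *
turn('fl',.75,[1.56],.1)
turn('br',.75,[1.56],.1)
c=ctr('br'); env.movel([c[0],c[1],.2],rate=.25)
env.reach([0.40,0.3,0.22],R(1.2))
snap('j'); wings('j',YAW,CC); crop('j','side',270,150,370,250,6); crop('j','top',240,145,360,255,6)
P=cloud(np.load('j_top.npy'),viewer.camera_info('top'))
for u,v in[(293,190),(293,220),(292,243)]: print(np.round(P[v,u],4))
a=cv2.imread('pics/a_top.png').astype(int);b=cv2.imread('pics/j_top.png').astype(int);st()
E
```

```text
46.44 [0.4835 0.1076 0.064 ] F [ 1.7 -0.2 -2.1] M [-0.08 -0.41  0.03] w 0.0117 q7 0.26
47.21 [0.483  0.1078 0.064 ] F [ 1.9 -0.4 -1.3] M [-0.   -0.15  0.39] w 0.0119 q7 -0.39
turn reached 1.558
48.86 [0.4831 0.1082 0.1182] F [ 0.7  0.  -0.7] M [ 0.06  0.11 -0.  ] w 0.0922 q7 -0.47
51.33 [ 0.6038 -0.0354  0.0641] F [ 3.8  0.4 -3.2] M [-0.22 -0.79  0.11] w 0.0114 q7 0.48
52.12 [ 0.6032 -0.0351  0.064 ] F [ 1.9  0.9 -0.7] M [-0.04 -0.42  0.41] w 0.0118 q7 -0.19
turn reached 1.558
53.77 [ 0.6034 -0.0351  0.1187] F [-0.3 -0.1 -0.3] M [-0.08  0.17  0.06] w 0.0917 q7 -0.24
fl  [0.483  0.1077]  (98, array([0.4814, 0.1067]), np.float64(0.847), array([0.012, 0.052]))  (97, array([0.4868, 0.1032]), np.float64(0.782), array([0.014, 0.056]))
br  [ 0.603  -0.0353]  (100, array([ 0.6017, -0.035 ]), np.float64(0.802), array([0.013, 0.051]))  (106, array([ 0.6071, -0.0388]), np.float64(0.799), array([0.013, 0.055]))
fr  [ 0.4715 -0.0238]  (103, array([ 0.4708, -0.0239]), np.float64(0.827), array([0.013, 0.051]))  (106, array([ 0.4765, -0.027 ]), np.float64(0.834), array([0.013, 0.054]))
bl  [0.6145 0.0962]  (96, array([0.6124, 0.0954]), np.float64(0.821), array([0.012, 0.052]))  (89, array([0.6183, 0.0919]), np.float64(0.803), array([0.014, 0.055]))
[0.5786 0.0455 0.0832]
[0.4997 0.0435 0.0778]
[0.4396 0.0445 0.0778]
55.8 [0.4008 0.2989 0.2198] F [-0.4 -0.8 -0.6] M [ 0.05  0.04 -0.01] w 0.092 q7 0.71
```

View pics/j_top.png

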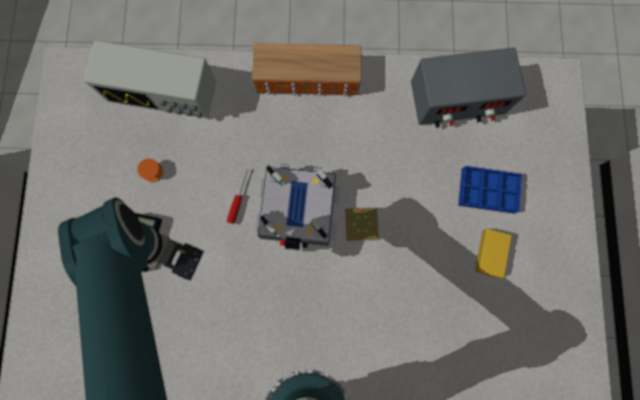

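View pics/j_side_crop.png

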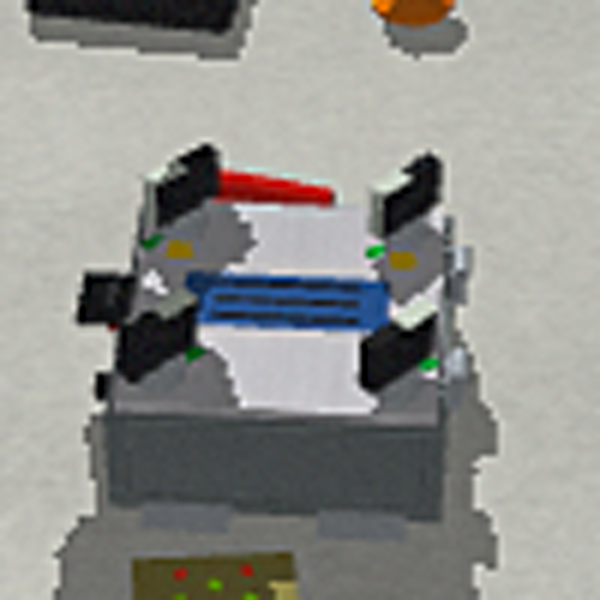

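All four wings stand parallel at 1.51–1.57. The stop reaction on fl and br was 0.4 N m, the cover is flat, and the bystanders are where they were: driver (238,195), board (362,224), case (494,253), spool (150,170). The arm is clear, so I'm handing the job in.

```bash
python3 -c "
from h import *
workorder.finish_job(); st()"
```

```text
the job is handed in; nothing more can be done
the job is handed in; nothing more can be done
```

I shut the cover and tightened all four wing screws to their stops in crisscross order, then handed the job in at about 56 s of the 72 s allowed. The hand-in reports no verdict.

- **First pass:** the order was fl, br, fr, bl. I measured fl, br and fr in the yellow band at about 0.75. bl reached 0.749 going by the gripper's angle and was held there 0.35 s, without a picture.
- **Second pass:** bl went straight on to its stop, followed by fr, fl and br.

**Last checks:**
- **Cover:** its plate and tab measured 78 mm high, so it lies flat.
- **Screws:** all four measured about 1.51 to 1.57 rad and stand parallel. fl and br gave a clear stop reaction of 0.4 N m. bl and fr were turned only to 1.53 and showed no such reaction, so for them I rely on the matching wing angles.
- **Bystanders:** the screwdriver, board, case and spool looked unmoved in the last top picture. The arm hid most of the meter there; the part showing in the side view was where it started.

**What disagreed:** the real fingertips sat about 30 mm higher than the reported TCP, seen in the depth picture and at contact. Because of that, my first push left the cover open by about 0.1 rad. I corrected for the offset and pressed it shut before touching any screw. That press peaked at about 40 N, through the fingertips rather than the gripper's body.

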